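# Set the packing conveyor's push-to-turn speed selector to 6 and start it

### The job

Set the packing conveyor's speed selector to 6, six clicks clockwise from 0; it is a push-to-turn dial, so hold it pressed in while you turn it and let it spring fully out again at 6. Then press the round start button all the way in and let it go. Start nothing before the speed is set, do not press the stop mushroom, and leave the tape roll, cutter and scanner where they are.

Things in the scene. Friction and masses are not known exactly. Their poses are not given: they have to be found in the camera images.
- console: Grey desk-type control console fixed on the bench, 220 mm deep (x), 280 mm wide (y), 55 mm high at its front (robot's side), 158 mm at its back; origin at the centre of its underside, x level, from front to back. Its top is a panel sloping at 25 degrees, rising to the back.
- panel: The console's sloping aluminium panel. Origin at the middle of its face; x up the slope, y to the left for one facing it, z out of the face (25 degrees off vertical). Dial axis at x 0, y 58 mm; start button x -30, y -70; stop x 55, y -70. Nine black ticks around the dial, 30 degrees apart: 0 (shortest) clockwise to 8 (longest); 4 points up the slope, 6 is 60 degrees clockwise of that.
- dial_grip (a point): Point on the axis of the black speed dial, 33 mm above the panel when it is out, 8 mm below its top. Dial: fluted round barrel to grip, 36 mm across, 10 to 41 mm above the panel, on a 60 mm round skirt 4 to 10 mm above the panel. Axes turn with the dial: x towards the pointer line, z out of the panel. Gripped too loosely or not pushed in, it slips in the fingers.
- dial: The speed dial as a mechanism; origin on its axis at the panel face, axes as dial_grip. Nine positions 30 degrees apart, clockwise from 0 to 8, end stops at both. Starts locked at 0, 1 or 2. Pushed in it travels 5 mm to a firm stop (4 N to begin, 7.5 N there). It turns only when over 3 mm in, with up to 0.25 N m and a click at every position; let out there it springs out and locks.
- pointer (a point): Tip of the dial's white pointer line, on the rim of its skirt, 28 mm from the dial's axis, 9 mm above the panel when the dial is out; the line runs on up the barrel's side and over its top. It shows the dial's position. Let out between two positions, the dial slips to the nearer one.
- speed_0 (a point): Fixed point where the pointer tip stands when the dial is at 0 and fully out (28 mm from the dial axis, 9 mm above the panel).
- speed_6 (a point): Fixed point where the pointer tip stands when the dial is at 6 and fully out (28 mm from the dial axis, 9 mm above the panel); half a turn clockwise from speed_0.
- start_top (a point): Centre of the top face of the start button: flat round grey button, 30 mm across, in a dark 46 mm collar, on the lower right of the panel; its top is 22 mm above the panel, 10 mm above its collar. z points out of the panel.
- start (a joint): Travel of the start button in m: 0 out, 0.006 fully in. It goes straight into the panel, sprung: 1.8 N to begin, 6 N fully in.
- stop_top (a point): Top of the stop button: 40 mm mushroom head on the upper right of the panel, 33 mm above the panel, 85 mm up the slope from the start button. Not to be pressed.
- stop (a joint): Travel of the stop mushroom in m: 0 out, 0.006 in.
- tape_center (a point): Centre of a roll of brown packing tape lying flat on the bench, 104 mm across, 48 mm high. Leave alone.
- cutter_center (a point): Centre of a metal carton cutter lying on the bench, 160 mm long, 24 mm wide, 16 mm high. Leave alone.
- scanner_center (a point): Centre of a hand scanner on its round stand, 90 mm across, 72 mm high, standing on the bench. Leave alone.

How it is judged:
By the outcome, as a careful person would: the job done as asked, in the order asked, and still so for the second after the job is handed in, with the robot touching nothing.
It also fails if it takes over 54 s, if anything falls off the work surface, if the arm or the gripper's body presses on something with over 40 N, if the wrist force passes 120 N, or if a joint passes its speed limit or range.

### The arm

A 6-joint arm with a two-finger parallel gripper is mounted at the origin on the work surface. World frame = base frame: x ahead of the robot, y to its left, z up, the work surface at z = 0. Lengths are in mm, angles in rad, forces in N, time in s.
With the tool pointing down it reaches from about 275 to 1000 mm from the base axis. Payload 8.4 kg.
Tool frame: the origin (TCP) lies midway between the tips of the shut fingers; the grasp point (between the pads) lies 19 mm behind it (r.grip_point_offset is the distance from the TCP to the grasp point, in mm); z points along the fingers, x is the direction in which the jaws open and shut, and the axes are right-handed (so a half turn about z gives the same grasp; the last joint's range is limited). The gripper opens to 85 mm and grips with 20 to 120 N. Pads are 22 mm wide; open, the fingers measure 114 mm over their backs; the gripper's body (76 mm by 85 mm) begins 54 mm behind the grasp point. The pads swing forward as they close: fully open they stand 13 mm farther back than shut.
Start: joints at [-1.311, 0.353, 1.633, -0, 1.155, -0.002], TCP at [161.761, -603.706, 197.281] pointing down, gripper open.
Joint ranges: [-2.63, 2.63], [-0.92, 2.1], [0.06, 2.66], [-1.3, 4.44], [0, 2.69], [-3.02, 3.02]. Speed limits (rad/s): [2.22, 2.22, 2.79, 3.14, 3.14, 3.14].

### API

Orientations are given as [roll, pitch, yaw] about the fixed x, y, z axes, in that order (R = Rz(yaw) Ry(pitch) Rx(roll)).
In Python, from rig import monitor, vision, sign_off, r gives the robot as it stands.
- The arm moves only by the shell command python3 -m inch 'ROWS' [FORCE]. ROWS is JSON, a list of rows, each an object with "dp": the shift along the tool's x, y, z in mm, a list of three; "angular": the turn, a rotation vector about the tool's x, y, z in rad, a list of three; "fingers": the closure in counts, from 0 (fully open) to 255 (shut). A call has 1 to 12 rows; each row is the pose to reach, as a shift and turn from the pose commanded when the call began, along the tool's axes at that moment; what a row does not reach only later rows make up. A row lasts 1/12 s, in which the tool goes at most 41.7 mm and 7.16 degrees, less where a joint would pass 70% of its speed; a pose out of reach is approached as far as the arm can. A call with a gripper value outside its range is refused whole. The fingers move at their own pace and stop on an object; FORCE is the grip in N (left out, the last holds). Time passes only in rows, so rows that repeat a pose let the fingers close. It gives the time, the measured TCP pose, the force and the opening at its end, in the units of the state.
- monitor.sense(): the state, without advancing time (a new reading comes with each control period).
- vision.grab_frame(name): name is "side" or "top" or "wrist"; returns (picture, depth): 420x560x3 uint8, blue, green, red; 420x560 float32, mm along the optical axis (not along the pixel's ray), 0 where there is no reading.
- vision.camera_params(name): a dict with "fx", "fy", "cx", "cy" (pixels), "R" (3x3) and "t" (3): a world point X has camera coordinates R X + t. Camera axes: x right, y down, z forward; pixel columns grow to the right and rows downward; lengths in mm; the calibration is good to about 2 mm. A picture is of the moment at which its call begins: read the wrist's pose just before it. camera_params takes no time and is no camera call; for the wrist camera it gives the pose at the moment of the call.
- sign_off(): hands the job in, once; it reports no verdict.
The state is a dict: "clock": time; "qpos": joint angles; "qvel": joint speeds; "joint_efforts": joint torques, N m; "eef_pos": TCP position; "tcp_rot": TCP orientation; "contact_force": force on the tool from outside, world axes, zero at the start; "wrist_torque": the same for the moment, N m; "opening": opening from 0.0 (shut) to 1.0 (fully open).
Only numpy, scipy, OpenCV 4.12 (cv2) and the standard library are available. Lean on these libraries where they do the work, as an engineer would, in place of code of your own. Each camera call takes 0.05 s, during which the arm holds its last target.

## Working session

There is one attempt and no reset: what is moved stays moved. The work goes in short steps, Python scripts to look and compute and a shell command to move; the robot and the scene stay as the last step left them, time stands still between calls to the robot, and variables do not carry over. Pictures are saved under pics/ and viewed, and the job is handed in when it is done.

```bash
ls; mkdir -p pics; python3 - <<'E'
from rig import monitor, vision, r
import cv2
s=monitor.sense(); print(s)
for n in ("side","top"):
    im,d=vision.grab_frame(n); cv2.imwrite(f"pics/{n}0.png",im)
    import numpy as np; np.save(f"pics/{n}0.npy",d)
    p=vision.camera_params(n); print(n,p)
E
```

```text
pics
{'clock': 0.0, 'qpos': array([-1.31142313e+00,  3.53616166e-01,  1.63413454e+00,  1.29827183e-05,
        1.15524213e+00, -2.38796962e-03]), 'qvel': array([ 0.00038678, -0.00024464,  0.00172361,  0.0006126 ,  0.00117942,
       -0.00027286]), 'joint_efforts': array([-3.28417635e-03, -6.05262208e+01, -3.42069983e+01, -1.30739531e-04,
        9.11899551e-03, -1.98966501e-05]), 'eef_pos': array([ 161.61283194, -603.18822332,  196.58153431]), 'tcp_rot': array([-3.14157744e+00,  1.40015650e-03, -1.30904040e+00]), 'contact_force': array([-0.5670752 , -0.11597265, -0.49279413]), 'wrist_torque': array([-0.03987812,  0.00374507,  0.00137731]), 'opening': 1.0032976788701597}
side {'fx': 464.6161010760847, 'fy': 464.6161010760847, 'cx': 282.33448504974245, 'cy': 217.7020104543461, 'R': array([[ 0.96302357, -0.26913308, -0.012369  ],
       [-0.1474379 , -0.48803115, -0.86028348],
       [ 0.22549428,  0.83029692, -0.50966592]]), 't': array([-543.80548064,  202.48824758,  884.90823549])}
top {'fx': 487.33412834019583, 'fy': 487.33412834019583, 'cx': 278.73266215235475, 'cy': 220.11531159615734, 'R': array([[-0.00676435, -0.99997507,  0.00202738],
       [-0.99305533,  0.00647938, -0.11746973],
       [ 0.11745367, -0.00280791, -0.99307439]]), 't': array([  26.62307651,  592.57959426, 1248.12620141])}
```

View pics/side0.png

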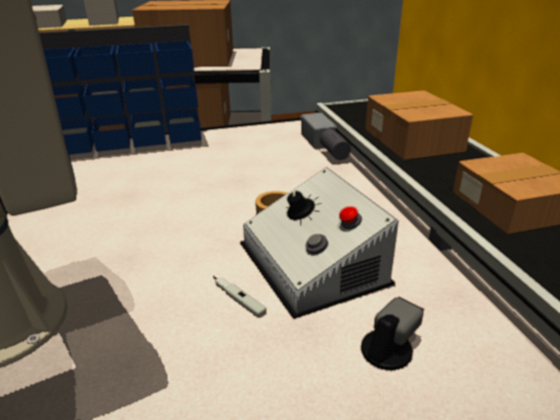

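View pics/top0.png

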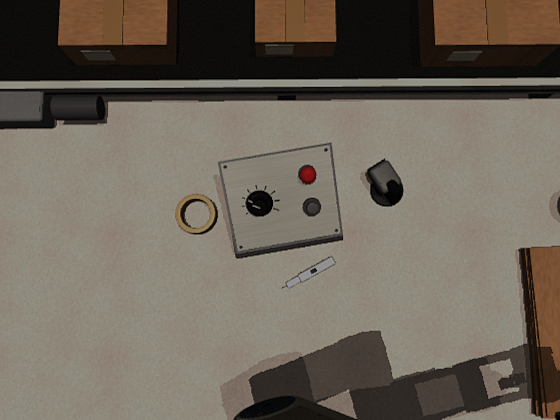

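Top view: console centred near (281,200), dial at (259,204), start (312,207), stop (307,174), tape (196,213), scanner (385,190), cutter (310,272). Next I'll enlarge this and measure.

```bash
python3 - <<'E'
import cv2
im=cv2.imread("pics/top0.png")
cv2.imwrite("pics/t1.png",cv2.resize(im[135:265,210:350],None,fx=5.5,fy=4.6*5.5/5.5,interpolation=cv2.INTER_CUBIC) if 0 else cv2.resize(im[135:265,210:350],None,fx=4.5,fy=4.5,interpolation=cv2.INTER_CUBIC))
cv2.imwrite("pics/t2.png",cv2.resize(im[180:228,234:290],None,fx=12,fy=12,interpolation=cv2.INTER_CUBIC))
im=cv2.imread("pics/side0.png")
cv2.imwrite("pics/s2.png",cv2.resize(im[165:285,235:405],None,fx=4.5,fy=4.5,interpolation=cv2.INTER_CUBIC))
E
```

```text
(no output)
```

View pics/t1.png

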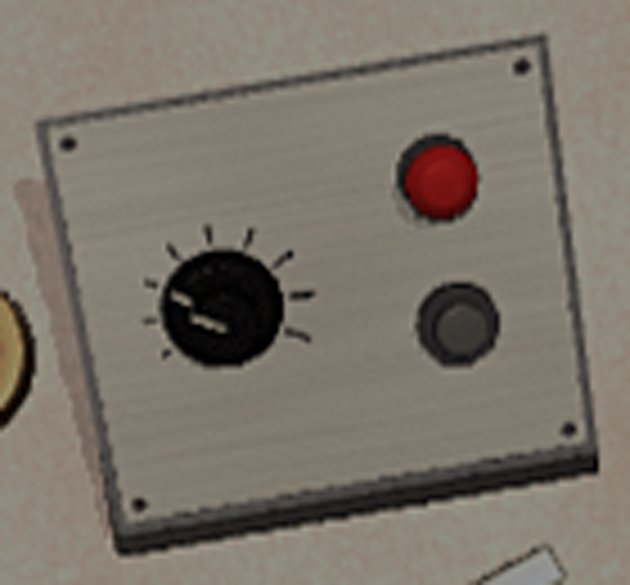

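View pics/t2.png

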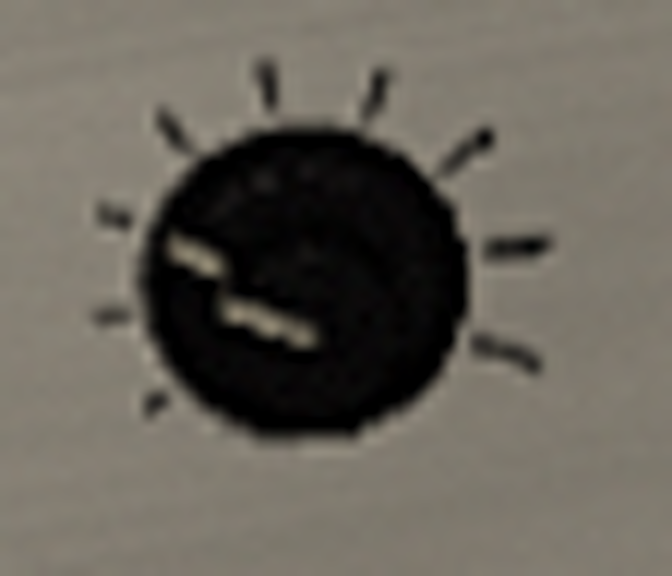

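View pics/s2.png

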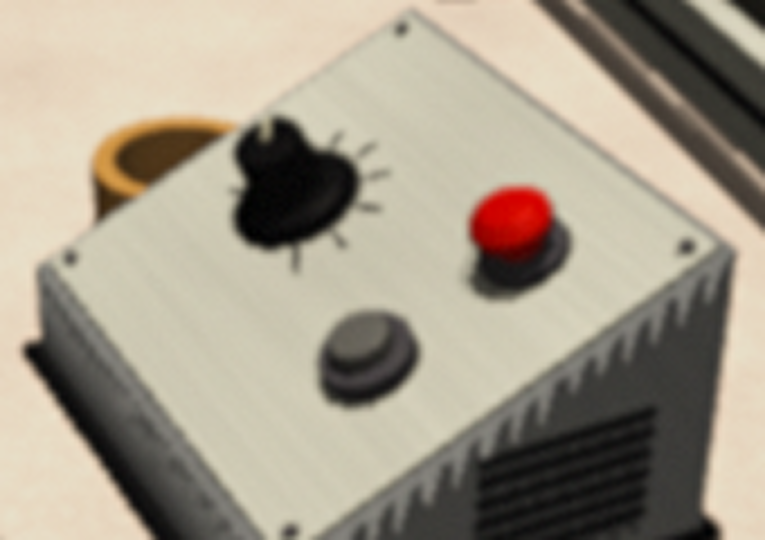

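```bash
cat > h.py <<'E'
import numpy as np, json
from scipy.spatial.transform import Rotation as Ro
from rig import monitor, vision, r
def proj(p,X):
    c=np.asarray(X)@p['R'].T+p['t']; return np.stack([c[...,0]/c[...,2]*p['fx']+p['cx'],c[...,1]/c[...,2]*p['fy']+p['cy']],-1)
def panelT(x,y,yaw):
    # panel origin world, R
    R=Ro.from_euler('z',yaw).as_matrix()@Ro.from_euler('y',-np.radians(25)).as_matrix()
    return R,np.array([x,y,106.5])
def toW(T,P): return np.asarray(P)@T[0].T+T[1]
E
python3 - <<'E'
from h import *
from scipy.optimize import least_squares
L=121.4
obs=[]
def add(cam,off,s,lst):
    for P,px in lst: obs.append((cam,P,(np.array(px)+.5)/s-.5+off))
add('top',np.array([210,135]),4.5,[((L,140,0),(42,123)),((L,-140,0),(545,38)),((-30,-70,22),(465,326)),((55,-70,33),(441,181))])
def tick(k,rad): a=np.radians(120-30*k); return (rad*np.cos(a),58+rad*np.sin(a),0)
add('top',np.array([234,180]),12,[(tick(4-0,37),(267,85)),(tick(2,36),(115,215)),(tick(6,38),(467,150)),(tick(0,35),(157,403)),(tick(8,40),(508,352))])
add('side',np.array([235,165]),4.5,[((L,140,0),(412,10)),((L,-140,0),(735,250)),((-L,140,0),(42,266)),((-30,-70,22),(362,338))])
P={n:vision.camera_params(n) for n in('top','side')}
def res(q):
    T=panelT(*q); return np.concatenate([proj(P[c],toW(T,X))-u for c,X,u in obs])
s=least_squares(res,[600,0,.1],loss='soft_l1'); print(s.x,np.degrees(s.x[2])); print(res(s.x).reshape(-1,2).round(1))
T=panelT(*s.x)
np.save('q.npy',s.x)
# pointer
for k in range(4):
    a=np.radians(120-30*k); X=toW(T,(28*np.cos(a),58+28*np.sin(a),9))
    print(k,(proj(P['top'],X)-[234,180]+.5)*12-.5)
for nme,X in dict(dial=(0,58,33),start=(-30,-70,22),stop=(55,-70,33)).items(): print(nme,toW(T,X))
d=np.load('pics/top0.npy'); dS=np.load('pics/side0.npy')
# depth check over panel points
for n,dd in(('top',d),('side',dS)):
  for X in [(-90,0,0),(90,0,0),(0,0,0),(-80,100,0),(90,-110,0),(-30,-70,22),(55,-70,33)]:
    W=toW(T,X);u=proj(P[n],W).round().astype(int); print(n,X,dd[u[1],u[0]],(P[n]['R']@W+P[n]['t'])[2].round(1))
E
```

```text
[6.38508387e+02 1.45874858e+01 1.67298541e-01] 9.58550034090853
[[-1.9 -1.3]
 [ 0.3 -1.9]
 [-0.6  0.5]
 [ 0.6  0.6]
 [ 0.7  1.7]
 [ 2.3  0.3]
 [-1.7  1. ]
 [ 1.6 -1.9]
 [-1.9 -1.2]
 [ 0.2 -0.8]
 [ 1.4 -0.1]
 [-1.4  0.3]
 [-1.   0.1]]
0 [203.33107775 371.42316141]
1 [173.57583812 310.60990834]
2 [179.58789591 243.10847932]
3 [220.09075574 187.14395374]
dial [615.09858599  69.45535783 136.40815697]
start [614.18731804 -60.51094818 113.76022346]
stop [685.56402186 -48.45706139 159.65216137]
top (-90, 0, 0) 1240.6752 1245.7
top (90, 0, 0) 1186.185 1189.0
top (0, 0, 0) 1213.1969 1217.3
top (-80, 100, 0) 1237.3546 1240.3
top (90, -110, 0) 1189.1959 1191.4
top (-30, -70, 22) 1203.0027 1207.5
top (55, -70, 33) 1167.9403 1170.2
side (-90, 0, 0) 971.6357 976.7
side (90, 0, 0) 994.7622 996.7
side (0, 0, 0) 982.5151 986.7
side (-80, 100, 0) 1052.7603 1055.9
side (90, -110, 0) 909.10046 910.8
side (-30, -70, 22) 912.67395 915.2
side (55, -70, 33) 916.4371 917.9
```

```bash
cat >> h.py <<'E'
def goal(P,phi,q=None):
    """TCP at panel point P, tool z into panel, tool x = panel x turned clockwise by phi deg"""
    T=panelT(*(np.load('q.npy') if q is None else q))
    R=T[0]@np.diag([1,-1,-1.])@Ro.from_euler('z',phi,degrees=True).as_matrix()
    return toW(T,P),R
def delta(P,phi,q=None):
    s=monitor.sense(); p,R=goal(P,phi,q); R0=Ro.from_euler('xyz',s['tcp_rot']).as_matrix()
    return R0.T@(p-s['eef_pos']), Ro.from_matrix(R0.T@R).as_rotvec()
def show(P,phi,q=None):
    np.set_printoptions(suppress=True)
    a,b=delta(P,phi,q); s=monitor.sense()
    print('t',s['clock'],'dp',a.round(2),'ang',b.round(4)); print('pos',s['eef_pos'].round(1),'F',s['contact_force'].round(1),'q',s['qpos'].round(2),'op',round(s['opening'],3))
E
python3 -c "
from h import *
print([x for x in dir(r) if x[0]!='_'])
show((0,58,120),-60)
print(goal((0,58,120),-60)[0])
import cv2
im,d=vision.grab_frame('wrist');cv2.imwrite('pics/w0.png',im)"
```

```text
['MotionError', 'grip_point_offset']
t 0.1 dp [-535.88 -575.53  -17.96] ang [ 0.1209  0.5628 -2.4728]
pos [ 161.6 -603.2  196.6] F [-0.3 -0.5  0. ] q [-1.31  0.35  1.63 -0.    1.16 -0.  ] op 1.001
[578.8441414   63.33281438 215.25693444]
```

```bash
R='{"dp":[-536,-575,-30],"angular":[0.121,0.563,-2.473],"fingers":0}'; python3 -m inch '[{"dp":[-45,-48,-30],"angular":[0.01,0.05,-0.21],"fingers":0},{"dp":[-536,-575,-30],"angular":[0.121,0.563,-2.473],"fingers":0},{"dp":[-536,-575,-30],"angular":[0.121,0.563,-2.473],"fingers":0},{"dp":[-536,-575,-30],"angular":[0.121,0.563,-2.473],"fingers":0},{"dp":[-536,-575,-30],"angular":[0.121,0.563,-2.473],"fingers":0},{"dp":[-536,-575,-30],"angular":[0.121,0.563,-2.473],"fingers":0},{"dp":[-536,-575,-30],"angular":[0.121,0.563,-2.473],"fingers":0},{"dp":[-536,-575,-30],"angular":[0.121,0.563,-2.473],"fingers":0},{"dp":[-536,-575,-30],"angular":[0.121,0.563,-2.473],"fingers":0},{"dp":[-536,-575,-30],"angular":[0.121,0.563,-2.473],"fingers":0}]' 100; python3 -c "
from h import *
show((0,58,120),-60)"
```

```text
clock: 0.98
eef_pos: [381.0, -251.7, 221.1]
tcp_rot: [3.034, -0.246, -0.065]
contact_force: [1.1, 0.2, 0.1]
opening: 1.003
t 0.9833 dp [ 170.22 -330.54   13.33] ang [ 0.0637  0.2842 -1.2493]
pos [ 381.  -251.7  221.1] F [1.1 0.2 0.1] q [-0.62 -0.1   2.14  0.05  0.84 -0.56] op 1.003
```

```bash
python3 -m inch '[{"dp":[170,-330,13],"angular":[0.064,0.284,-1.249],"fingers":0},{"dp":[170,-330,13],"angular":[0.064,0.284,-1.249],"fingers":0},{"dp":[170,-330,13],"angular":[0.064,0.284,-1.249],"fingers":0},{"dp":[170,-330,13],"angular":[0.064,0.284,-1.249],"fingers":0},{"dp":[170,-330,13],"angular":[0.064,0.284,-1.249],"fingers":0},{"dp":[170,-330,13],"angular":[0.064,0.284,-1.249],"fingers":0},{"dp":[170,-330,13],"angular":[0.064,0.284,-1.249],"fingers":0},{"dp":[170,-330,13],"angular":[0.064,0.284,-1.249],"fingers":0},{"dp":[170,-330,13],"angular":[0.064,0.284,-1.249],"fingers":0},{"dp":[170,-330,13],"angular":[0.064,0.284,-1.249],"fingers":0},{"dp":[170,-330,13],"angular":[0.064,0.284,-1.249],"fingers":0},{"dp":[170,-330,13],"angular":[0.064,0.284,-1.249],"fingers":0}]'; python3 -c "
from h import *
import cv2
show((0,58,120),-60)
import pickle
P=vision.camera_params('wrist');im,d=vision.grab_frame('wrist');cv2.imwrite('pics/w1.png',im);pickle.dump((P,d),open('w1.pkl','wb'))"
```

```text
clock: 1.98
eef_pos: [579.5, 60.3, 215.0]
tcp_rot: [2.761, -0.213, 1.252]
contact_force: [0.3, -1.2, -0.4]
opening: 0.999
t 1.9833 dp [ 2.67 -1.58 -0.31] ang [-0.0019  0.0011 -0.0034]
pos [579.5  60.3 215. ] F [ 0.3 -1.2 -0.4] q [ 0.08  0.05  2.06  0.07  0.6  -1.18] op 0.999
```

View pics/w1.png

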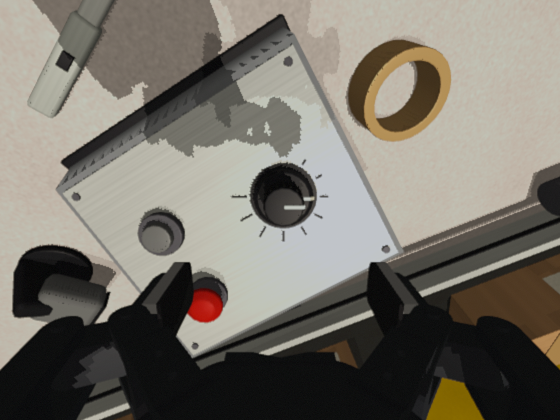

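Wrist view: dial top near (284,207), its pointer running right to about (316,199), start top (158,238), stop (206,305), tape (400,90). I'll crop in to refine the pose.

```bash
python3 - <<'E'
import cv2
im=cv2.imread("pics/w1.png")
cv2.imwrite("pics/w1a.png",cv2.resize(im[150:260,220:350],None,fx=6,fy=5.4*6/5.4*.9 if 0 else 5.4,interpolation=cv2.INTER_CUBIC) if 0 else cv2.resize(im[150:250,215:345],None,fx=6,fy=6,interpolation=cv2.INTER_CUBIC))
cv2.imwrite("pics/w1b.png",cv2.resize(im[195:345,120:250],None,fx=4,fy=4,interpolation=cv2.INTER_CUBIC))
E
```

```text
(no output)
```

View pics/w1a.png

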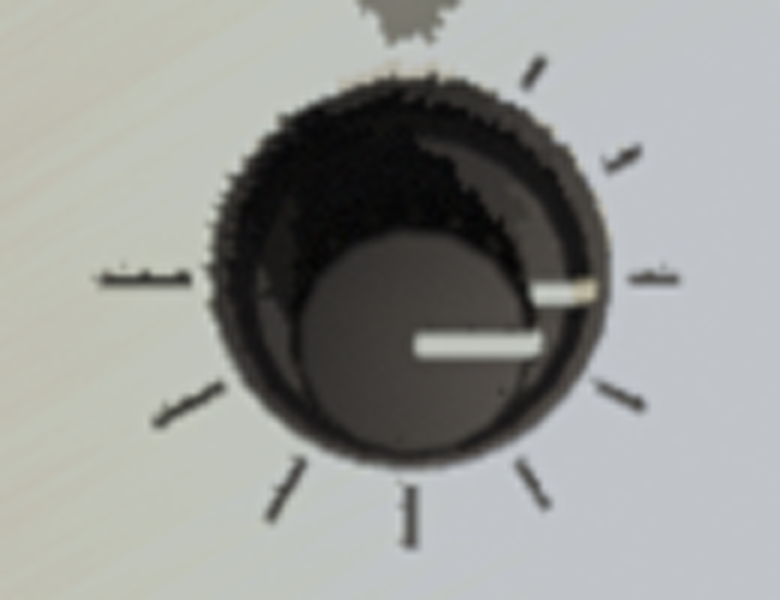

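View pics/w1b.png

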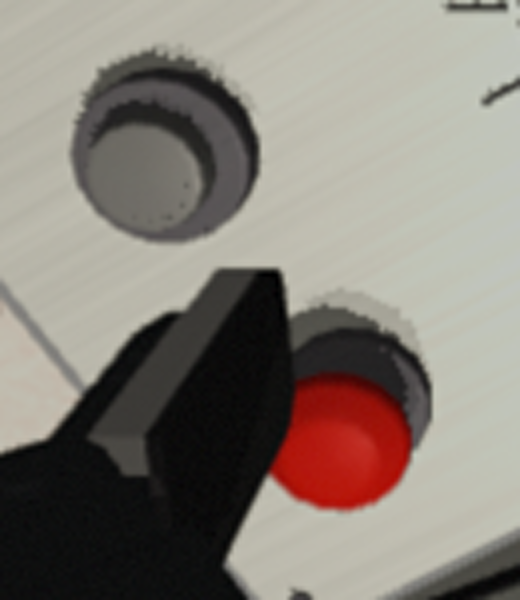

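```bash
python3 - <<'E'
from h import *
import pickle
from scipy.optimize import least_squares
P,d=pickle.load(open('w1.pkl','rb'))
obs=[]
def add(off,s,lst):
    for X,px in lst: obs.append((X,(np.array(px)+.5)/s-.5+off))
add(np.array([215,150]),6,[((0,58,41),(416,342)),((0,58,0),(410,279)),((0,58,10),(411,270))])
add(np.array([120,195]),4,[((-30,-70,22),(146,178)),((55,-70,30),(341,442))])
def tick(k,rad): a=np.radians(120-30*k); return (rad*np.cos(a),58+rad*np.sin(a),0)
i0=len(obs)
add(np.array([215,150]),6,[(tick(2,34),(630,279)),(tick(8,34),(190,279)),(tick(5,34),(410,487))])
add(np.array([0,0]),1,[((-121.4,140,0),(292,43))])
def res(q,z=None):
    T=panelT(*q[:3]); T[1][2]=q[3]; return np.concatenate([proj(P,toW(T,X))-u for X,u in obs])
s=least_squares(res,[638,14,.167,106.5],loss='soft_l1'); print(s.x); print(res(s.x).reshape(-1,2).round(1))
# depth to world
def W(u,v):
    z=np.median(d[v-1:v+2,u-1:u+2]); c=np.array([(u-P['cx'])/P['fx']*z,(v-P['cy'])/P['fy']*z,z]); return P['R'].T@(c-P['t'])
for q in (np.load('q.npy'),s.x[:3]):
  T=panelT(*q)
  for uv in [(158,238),(284,213),(278,212),(220,160),(350,240),(120,180),(240,280),(206,308)]:
    w=W(*uv); print(uv,w.round(1),'panel',(T[0].T@(w-T[1])).round(1))
E
```

```text
[6.44628111e+02 1.40102067e+01 1.73140903e-01 1.00936541e+02]
[[-1.1  0.3]
 [-0.4  0.2]
 [-0.5  4.1]
 [ 3.3 -0.5]
 [ 0.1  0.6]
 [-4.7 -0. ]
 [ 4.   0.5]
 [-0.2 -3.9]
 [ 0.9 -2.9]]
(158, 238) [612.7 -56.8 117.3] panel [-29.3 -66.1  25.5]
(284, 213) [616.2  67.4 148.3] panel [ 5.7 55.8 43.5]
(278, 212) [613.6  62.8 147.1] panel [ 2.2 51.7 43.8]
(220, 160) [578.1  27.6  82.8] panel [-62.   22.9   2.8]
(350, 240) [691.2 120.4 141.7] panel [77.9 95.6  2.5]
(120, 180) [563.9 -73.4  69.2] panel [-95.7 -74.3   3.4]
(240, 280) [695.4  -7.  134.2] panel [ 59.3 -30.8   2.9]
(206, 308) [683.5 -42.6 162.3] panel [ 55.2 -63.9  35.9]
(158, 238) [612.7 -56.8 117.3] panel [-35.  -64.3  28.2]
(284, 213) [616.2  67.4 148.3] panel [ 0.6 57.5 45.9]
(278, 212) [613.6  62.8 147.1] panel [-2.9 53.4 46.1]
(220, 160) [578.1  27.6  82.8] panel [-67.3  24.8   5.3]
(350, 240) [691.2 120.4 141.7] panel [73.  96.8  4.8]
(120, 180) [563.9 -73.4  69.2] panel [-101.5  -72.2    6.1]
(240, 280) [695.4  -7.  134.2] panel [ 53.7 -29.5   5.5]
(206, 308) [683.5 -42.6 162.3] panel [ 49.5 -62.5  38.5]
```

```bash
python3 - <<'E'
from h import *
import pickle
from scipy.optimize import least_squares
Pw,d=pickle.load(open('w1.pkl','rb'))
P={n:vision.camera_params(n) for n in('top','side')};P['wrist']=Pw
print(Pw['fx'],[d[v,u] for u,v in [(220,160),(350,240),(284,213),(230,200)]])
obs=[]
def add(cam,off,s,lst):
    for X,px in lst: obs.append((cam,X,(np.array(px)+.5)/s-.5+np.array(off)))
def tick(k): a=np.radians(120-30*k); return (np.cos(a),np.sin(a))
add('wrist',[215,150],6,[((0,58,41),(416,342)),(tick(2),(630,279)),(tick(8),(190,279)),(tick(5),(410,487)),(tick(0),(527,86)),(tick(3),(598,383)),(tick(6),(303,460)),(tick(7),(222,385))])
add('wrist',[120,195],4,[((-30,-70,22),(146,178)),((55,-70,30),(341,442))])
add('top',[210,135],4.5,[((-30,-70,22),(465,326)),((55,-70,33),(441,181))])
add('top',[234,180],12,[(tick(4),(270,108)),(tick(3),(187,150)),(tick(2),(128,220)),(tick(6),(443,172)),(tick(7),(490,248)),(tick(1),(126,316)),(tick(0),(166,398)),(tick(8),(475,343))])
add('side',[235,165],4.5,[((-30,-70,22),(362,338))])
def res(q):
    T=panelT(*q[:3]); T[1][2]=q[3]
    return np.concatenate([proj(P[c],toW(T,X if len(X)==3 else (X[0]*q[4],58+X[1]*q[4],0)))-u for c,X,u in obs])
s=least_squares(res,[638,14,.167,106.5,34],loss='soft_l1'); print(s.x); print(np.c_[res(s.x).reshape(-1,2).round(1)].tolist())
T=panelT(*s.x[:3]); T[1][2]=s.x[3]
for X in [(0,58,12),(-30,-70,22)]: print(toW(T,X), toW(panelT(*np.load('q.npy')),X))
def W(u,v):
    P=Pw;z=np.median(d[v-1:v+2,u-1:u+2]); c=np.array([(u-P['cx'])/P['fx']*z,(v-P['cy'])/P['fy']*z,z]); return P['R'].T@(c-P['t'])
for uv in [(158,238),(284,207),(220,160),(350,240),(120,180),(240,280)]:
    w=W(*uv); print(uv,w.round(1),'panel',(T[0].T@(w-T[1])).round(1))
np.save('q4.npy',s.x[:4])
E
```

```text
296.74560539227434 [np.float32(291.4387), np.float32(315.15024), np.float32(262.4413), np.float32(304.2907)]
[6.38897162e+02 1.48031963e+01 1.74964954e-01 1.07757217e+02
 3.77181261e+01]
[[-0.7, -0.1], [0.4, -0.8], [-0.2, -0.1], [0.3, -0.4], [-0.6, -0.6], [0.3, -0.4], [0.2, -0.3], [0.1, -0.2], [0.1, 0.3], [-1.6, 3.2], [-0.6, 0.0], [0.4, 0.1], [0.2, -0.6], [-0.0, -0.7], [0.4, -0.3], [0.1, -1.0], [-0.5, -0.5], [-0.0, -0.7], [0.0, -0.8], [-0.0, -0.9], [-0.5, -0.5]]
[623.80689933  71.03488909 118.63291012] [623.84965883  70.93321315 117.37569344]
[615.15253774 -60.47948427 115.01744014] [614.18731804 -60.51094818 113.76022346]
(158, 238) [612.7 -56.8 117.3] panel [-30.6 -66.   24.8]
(284, 207) [611.3  69.4 146.5] panel [ 0.3 58.6 42.6]
(220, 160) [578.1  27.6  82.8] panel [-62.8  23.2   1.8]
(350, 240) [691.2 120.4 141.7] panel [77.6 94.9  1.2]
(120, 180) [563.9 -73.4  69.2] panel [-97.1 -73.8   2.7]
(240, 280) [695.4  -7.  134.2] panel [ 58.1 -31.3   2. ]
```

```bash
sed -i "s/return R,np.array(\[x,y,106.5\])/return R,np.array([x,y,107.5])/" h.py; python3 -c "
from h import *
np.save('q.npy',[638.9,14.8,.174])
show((0,58,13),-60)"
```

```text
t 2.0333 dp [  3.61  -1.34 106.01] ang [ 0.0001  0.0043 -0.0134]
pos [579.5  59.8 215.2] F [-0.3  0.4  0.3] q [ 0.08  0.05  2.06  0.07  0.6  -1.18] op 1.001
```

```bash
python3 -m inch '[{"dp":[3.6,-1.3,25],"angular":[0,0.004,-0.013],"fingers":0},{"dp":[3.6,-1.3,50],"angular":[0,0.004,-0.013],"fingers":0},{"dp":[3.6,-1.3,70],"angular":[0,0.004,-0.013],"fingers":0},{"dp":[3.6,-1.3,85],"angular":[0,0.004,-0.013],"fingers":0},{"dp":[3.6,-1.3,96],"angular":[0,0.004,-0.013],"fingers":0},{"dp":[3.6,-1.3,103],"angular":[0,0.004,-0.013],"fingers":0},{"dp":[3.6,-1.3,105],"angular":[0,0.004,-0.013],"fingers":0},{"dp":[3.6,-1.3,105],"angular":[0,0.004,-0.013],"fingers":0},{"dp":[3.6,-1.3,105],"angular":[0,0.004,-0.013],"fingers":0}]'; python3 -c "
from h import *
import cv2
show((0,58,13),-60)
for n in ('wrist','side'):
  im,d=vision.grab_frame(n);cv2.imwrite('pics/%s2.png'%n,im if n=='wrist' else cv2.resize(im[120:270,220:400],None,fx=4,fy=4))"
```

```text
clock: 2.78
eef_pos: [623.7, 70.8, 121.4]
tcp_rot: [2.756, -0.213, 1.263]
contact_force: [-0.0, 0.1, -0.4]
opening: 1.003
t 2.7833 dp [-0.42 -1.08  1.85] ang [ 0.0017 -0.0005  0.0004]
pos [623.7  70.8 121.4] F [-0.   0.1 -0.4] q [ 0.09  0.26  2.06  0.09  0.38 -1.21] op 1.003
```

View pics/wrist2.png

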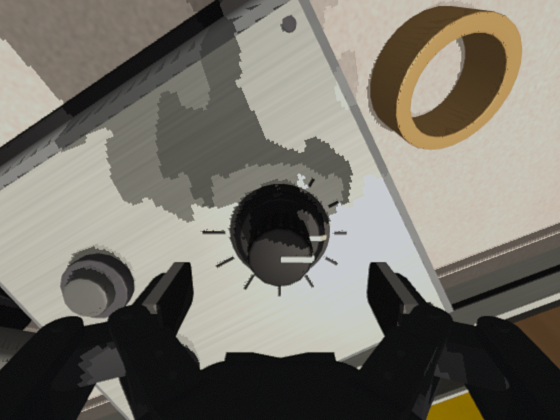

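View pics/side2.png

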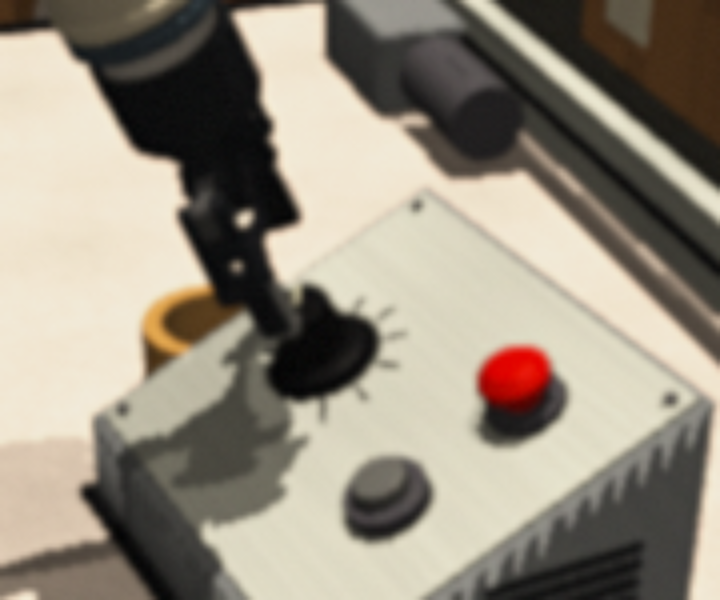

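Wrist view: dial top at (281,258), centred between the fingertips (x≈178 and 385). In the side view the fingers straddle the dial. The last 2 mm, then I'll close.

```bash
python3 -m inch '[{"dp":[0,-0.8,2],"angular":[0,0,0],"fingers":0},{"dp":[0,-0.8,2],"angular":[0,0,0],"fingers":120},{"dp":[0,-0.8,2],"angular":[0,0,0],"fingers":255},{"dp":[0,-0.8,2],"angular":[0,0,0],"fingers":255},{"dp":[0,-0.8,2],"angular":[0,0,0],"fingers":255},{"dp":[0,-0.8,2],"angular":[0,0,0],"fingers":255},{"dp":[0,-0.8,2],"angular":[0,0,0],"fingers":255},{"dp":[0,-0.8,2],"angular":[0,0,0],"fingers":255},{"dp":[0,-0.8,2],"angular":[0,0,0],"fingers":255}]' 100; python3 -c "
from h import *
import cv2
show((0,58,13),-60)
s=monitor.sense();print(panelT(*np.load('q.npy'))[0].T@s['contact_force'])
for n in ('wrist','side'):
  im,d=vision.grab_frame(n);cv2.imwrite('pics/%s3.png'%n,im if n=='wrist' else cv2.resize(im[120:270,220:400],None,fx=4,fy=4))"
```

```text
clock: 3.63
eef_pos: [623.7, 71.3, 118.6]
tcp_rot: [2.757, -0.213, 1.264]
contact_force: [0.2, 0.2, -0.9]
opening: 0.004
t 3.6333 dp [-0.26  0.15 -0.74] ang [ 0.0009 -0.0002  0.0009]
pos [623.7  71.3 118.6] F [ 0.2  0.2 -0.9] q [ 0.09  0.27  2.06  0.09  0.38 -1.21] op 0.004
[-0.1642489   0.20342343 -0.91080671]
```

View pics/wrist3.png

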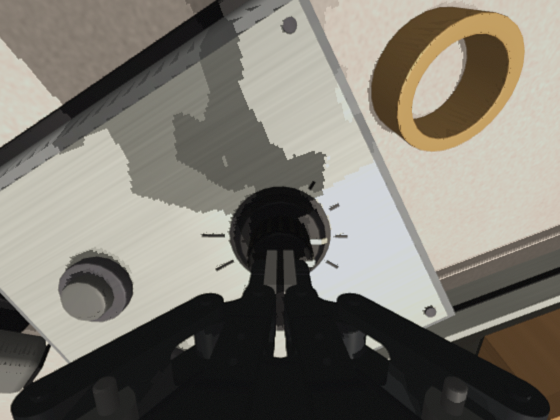

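View pics/side3.png

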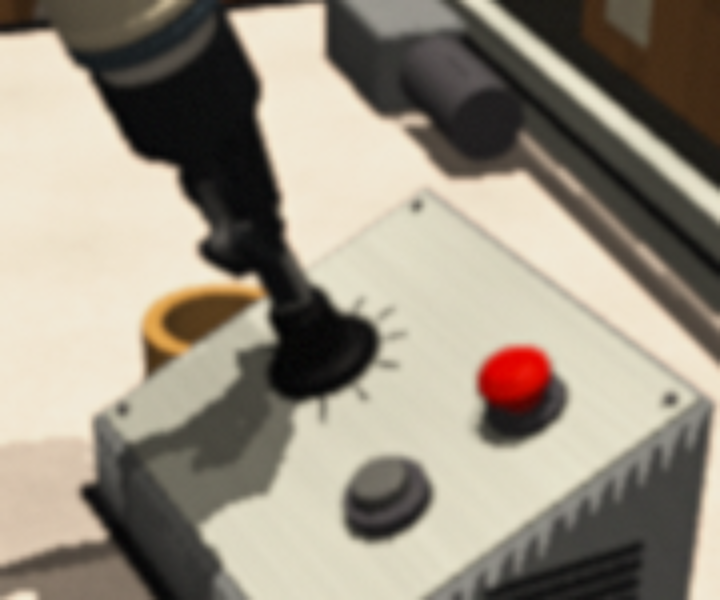

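```bash
python3 - <<'E'
from h import *
import cv2
s=monitor.sense();print(s['eef_pos'],s['tcp_rot'])
R=Ro.from_euler('xyz',s['tcp_rot']).as_matrix()
T=panelT(*np.load('q.npy'))
for n in('wrist','side','top'):
    P=vision.camera_params(n)
    print(n,'tcp',proj(P,s['eef_pos']).round(1),'-19',proj(P,s['eef_pos']-19*R[:,2]).round(1),'-40',proj(P,s['eef_pos']-40*R[:,2]).round(1),'dialtop',proj(P,toW(T,(0,58,41))).round(1),'dial0',proj(P,toW(T,(0,58,0))).round(1))
P=vision.camera_params('wrist'); print('cam in tool',R.T@(-P['R'].T@P['t']-s['eef_pos']), (P['R']@R).round(3))
im,d=vision.grab_frame('wrist');cv2.imwrite('pics/w4.png',cv2.resize(im[170:300,210:360],None,fx=4.6,fy=4.6,interpolation=cv2.INTER_CUBIC))
for v in range(170,340,10): print(v,d[v,272:292:4].round(0))
im,_=vision.grab_frame('top');cv2.imwrite('pics/t4.png',cv2.resize(im[160:240,210:310],None,fx=7,fy=7,interpolation=cv2.INTER_CUBIC))
E
```

```text
[623.6551752   71.32516133 118.59068299] [ 2.75670809 -0.21277206  1.26363691]
wrist tcp [279.8 240.8] -19 [279.8 253.3] -40 [279.7 270.7] dialtop [279.3 261.2] dial0 [279.4 234.2]
side tcp [298.7 205.8] -19 [295.5 199.7] -40 [291.8 192.8] dialtop [293.9 196.6] dial0 [300.9 209.7]
top tcp [259.  203.8] -19 [259.3 206. ] -40 [259.7 208.4] dialtop [259.6 207.1] dial0 [258.9 202.4]
cam in tool [ 1.39133732e-01 -7.23243186e+01 -1.76313941e+02] [[ 1.     0.     0.001]
 [ 0.     0.958 -0.286]
 [-0.001  0.286  0.958]]
170 [187. 189. 187. 188. 187.]
180 [190. 188. 188. 189. 189.]
190 [188. 190. 189. 190. 190.]
200 [183. 184. 184. 184. 183.]
210 [183. 185. 184. 184. 185.]
220 [177. 175. 173. 176. 177.]
230 [162. 158. 160. 159. 159.]
240 [155. 156. 158. 155. 157.]
250 [159. 159. 159. 158. 160.]
260 [140. 138. 139. 141. 140.]
270 [130. 130. 131. 130. 130.]
280 [122. 122. 122. 121. 122.]
290 [112. 119. 118. 120. 113.]
300 [106. 120. 120. 115. 106.]
310 [105. 122. 121. 113. 101.]
320 [111. 124. 122. 113. 102.]
330 [111. 125. 125. 115. 110.]
```

View pics/w4.png

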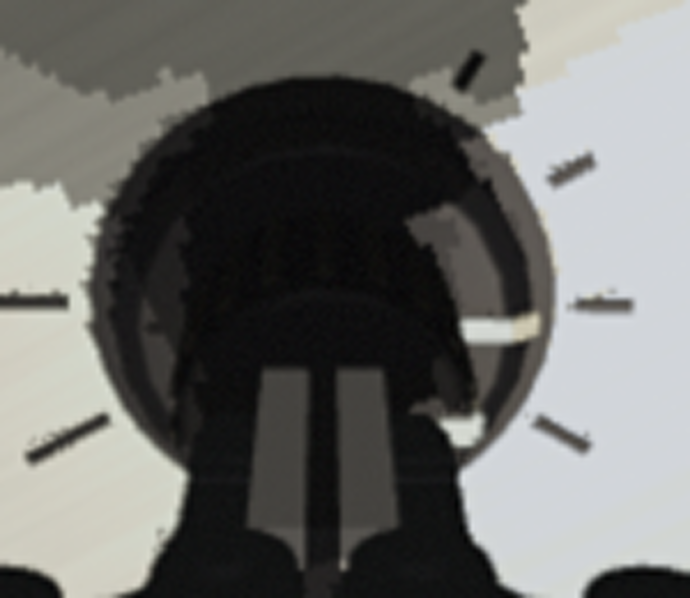

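View pics/t4.png

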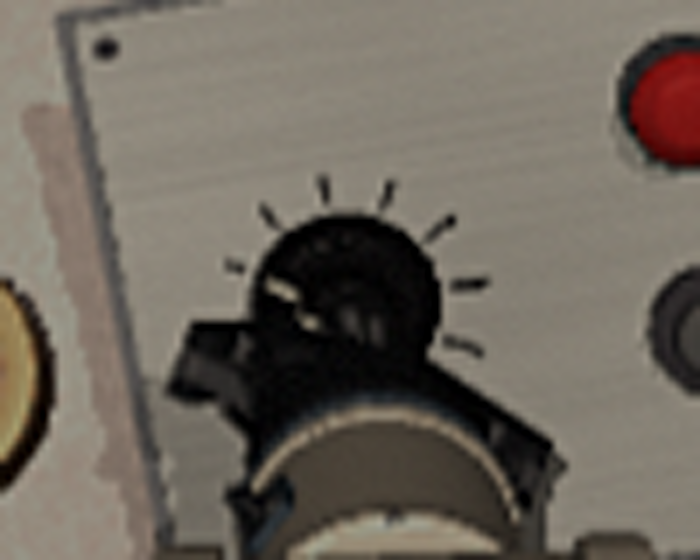

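The gripper shut completely (opening 0.004). In the wrist crop the fingertips end at about (280,250), above the dial top, so they look shorter than the reported TCP. I'll check where the tips really are.

```bash
python3 - <<'E'
from h import *
import cv2
print('gpo',r.grip_point_offset)
s=monitor.sense()
R=Ro.from_euler('xyz',s['tcp_rot']).as_matrix()
T=panelT(*np.load('q.npy'))
for n in('wrist','side'):
    P=vision.camera_params(n); im,d=vision.grab_frame(n)
    v,u=np.mgrid[0:420,0:560]; c=np.stack([(u-P['cx'])/P['fx']*d,(v-P['cy'])/P['fy']*d,d],-1)
    W=(c-P['t'])@P['R']; tl=(W-s['eef_pos'])@R; pl=(W-T[1])@T[0]
    m=(abs(tl[...,0])<25)&(abs(tl[...,1])<25)&(d>0)
    print(n,np.histogram(tl[m][:,2],bins=np.arange(-100,25,5)))
    if n=='wrist':
        for vv in range(236,290,3): print(vv,'tool',tl[vv,268].round(1),'panel z',pl[vv,268,2].round(1))
E
```

```text
gpo 18.700000000000003
wrist (array([ 290,  989, 1536, 1363,  712,  572,  217,  329,  319,  303,  258,
        210,   42,  913,  596,  189,  172,  148,  136,  397, 1654,  217,
         24,    0]), array([-100,  -95,  -90,  -85,  -80,  -75,  -70,  -65,  -60,  -55,  -50,
        -45,  -40,  -35,  -30,  -25,  -20,  -15,  -10,   -5,    0,    5,
         10,   15,   20]))
236 tool [ -6.2 -15.2 -30.3] panel z 42.5
239 tool [ -6.2 -13.4 -30.2] panel z 42.4
242 tool [ -6.3 -11.6 -29.9] panel z 42.2
245 tool [ -6.3  -9.8 -29.8] panel z 42.1
248 tool [ -6.3  -8.7 -31.1] panel z 43.4
251 tool [ -5.9 -10.7 -39.5] panel z 51.7
254 tool [ -5.8 -10.4 -42.3] panel z 54.6
257 tool [ -5.7 -10.3 -45.5] panel z 57.8
260 tool [ -5.6 -10.2 -48.7] panel z 60.9
263 tool [ -5.4 -10.3 -51.9] panel z 64.2
266 tool [ -5.3 -10.8 -55.8] panel z 68.1
269 tool [ -5.2  -9.9 -57. ] panel z 69.3
272 tool [ -5.2  -9.7 -59.4] panel z 71.6
275 tool [ -5.  -10.6 -63.7] panel z 75.9
278 tool [ -4.9 -10.6 -66.3] panel z 78.5
281 tool [ -4.8 -10.  -67.6] panel z 79.9
284 tool [ -4.7 -10.4 -70.6] panel z 82.9
287 tool [ -4.5 -11.9 -75.5] panel z 87.8
side (array([ 12,   7,  10,  18,  10,   6,  12,  25,  19,  23,  21,  20,  10,
        54,  57,  33,  35,  26,  28,  58, 113,  27,  12,   0]), array([-100,  -95,  -90,  -85,  -80,  -75,  -70,  -65,  -60,  -55,  -50,
        -45,  -40,  -35,  -30,  -25,  -20,  -15,  -10,   -5,    0,    5,
         10,   15,   20]))
```

```bash
python3 -m inch '[{"dp":[0,0,-20],"angular":[0,0,0],"fingers":255},{"dp":[0,0,-40],"angular":[0,0,0],"fingers":255},{"dp":[0,0,-40],"angular":[0,0,0],"fingers":255},{"dp":[0,0,-40],"angular":[0,0,0],"fingers":255}]'; python3 - <<'E'
from h import *
import cv2
s=monitor.sense()
R=Ro.from_euler('xyz',s['tcp_rot']).as_matrix()
for n in('wrist','side'):
    P=vision.camera_params(n); im,d=vision.grab_frame(n)
    for z in (0,-19,-38,-57): print(n,z,proj(P,s['eef_pos']+R[:,2]*z).round(1))
    if n=='wrist':
      v,u=np.mgrid[0:420,0:560]; c=np.stack([(u-P['cx'])/P['fx']*d,(v-P['cy'])/P['fy']*d,d],-1)
      tl=((c-P['t'])@P['R']-s['eef_pos'])@R
      for vv in range(230,290,4): print(vv,tl[vv,268].round(1),tl[vv,292].round(1))
      cv2.imwrite('pics/w5.png',im)
    else: cv2.imwrite('pics/s5.png',cv2.resize(im[110:230,230:380],None,fx=5,fy=5,interpolation=cv2.INTER_CUBIC))
E
```

```text
clock: 4.27
eef_pos: [607.6, 68.4, 155.9]
tcp_rot: [2.755, -0.214, 1.264]
contact_force: [0.6, 0.3, -0.1]
opening: -0.001
wrist 0 [279.8 240.8]
wrist -19 [279.8 253.3]
wrist -38 [279.7 268.8]
wrist -57 [279.7 288.6]
230 [-7.9 -3.5 10.4] [ 8.1 -3.9  9.2]
234 [-8.  -0.5 10.8] [ 8.2 -0.9  9.6]
238 [-8.   2.5 10.9] [ 8.3  2.8 11.9]
242 [-8.   5.4 11. ] [ 8.3  5.3 10.8]
246 [-8.   8.2 10.7] [ 8.3  8.1 10.3]
250 [-8.1 11.  10.3] [ 8.4 11.5 11.4]
254 [ -5.8 -10.1 -41.8] [  6.1 -10.2 -41.9]
258 [ -5.6 -10.6 -47.4] [  5.8 -10.9 -48. ]
262 [ -5.4 -10.5 -51.5] [  5.7 -10.  -50.4]
266 [ -5.3 -10.2 -54.8] [  5.6  -9.8 -53.9]
270 [ -5.1 -10.5 -59.1] [  5.4 -10.4 -59. ]
274 [ -5.  -10.  -61.8] [  5.2 -10.7 -63.1]
278 [ -4.8 -10.8 -66.8] [  5.1 -10.3 -65.8]
282 [ -4.8 -10.2 -68.8] [  5.  -10.7 -69.6]
286 [ -4.5 -11.7 -74.4] [  4.9 -10.8 -72.9]
side 0 [292.1 192.3]
side -19 [288.7 185.9]
side -38 [285.2 179.4]
side -57 [281.6 172.7]
```

View pics/w5.png

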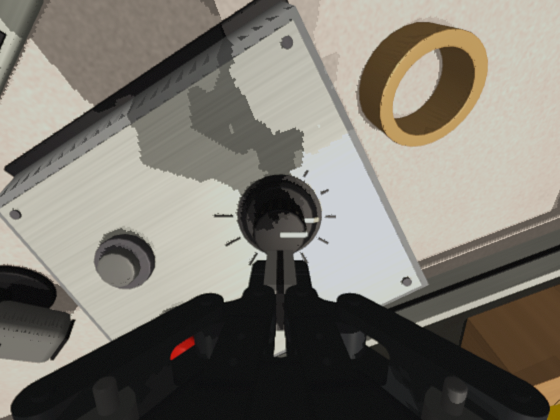

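View pics/s5.png

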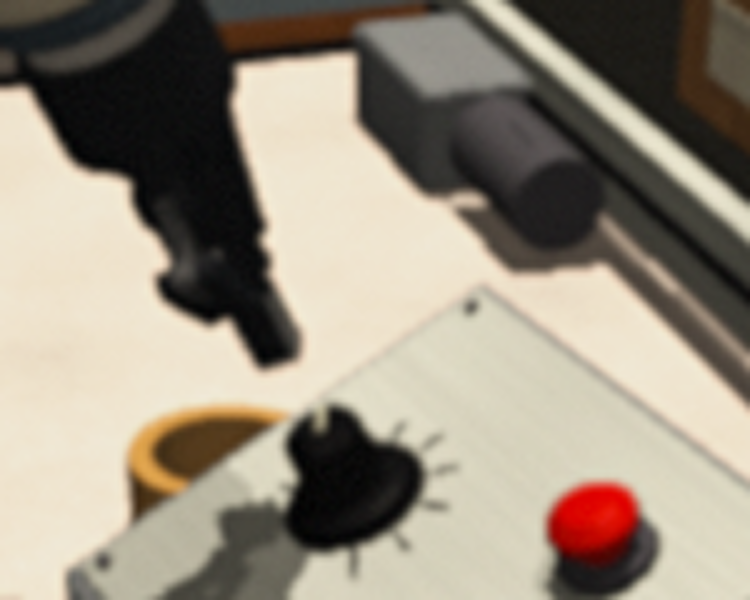

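Both views agree: the shut fingertips (side pixel 286,180) are about 37 mm behind the reported TCP. I'll use 37 mm as an offset, then open, go deeper and watch the force.

```bash
python3 -m inch '[{"dp":[0,0,0],"angular":[0,0,0],"fingers":0},{"dp":[0,0,0],"angular":[0,0,0],"fingers":0},{"dp":[0,0,0],"angular":[0,0,0],"fingers":0},{"dp":[0,0,0],"angular":[0,0,0],"fingers":0},{"dp":[0,0,0],"angular":[0,0,0],"fingers":0},{"dp":[0,0,0],"angular":[0,0,0],"fingers":0},{"dp":[0,0,20],"angular":[0,0,0],"fingers":0},{"dp":[0,0,38],"angular":[0,0,0],"fingers":0},{"dp":[0,0,50],"angular":[0,0,0],"fingers":0},{"dp":[0,0,55],"angular":[0,0,0],"fingers":0},{"dp":[0,0,55],"angular":[0,0,0],"fingers":0}]'; python3 -c "
from h import *
show((0,58,-24),-60)"
```

```text
clock: 5.28
eef_pos: [629.4, 72.4, 103.6]
tcp_rot: [2.759, -0.212, 1.263]
contact_force: [0.1, 0.6, -0.2]
opening: 1.001
t 5.2833 dp [ 0.19  1.11 20.23] ang [-0.0011  0.0007  0.0008]
pos [629.4  72.4 103.6] F [ 0.1  0.6 -0.2] q [ 0.09  0.3   2.06  0.1   0.35 -1.22] op 1.001
```

```bash
python3 -m inch '[{"dp":[0.1,0.5,8],"angular":[0,0,0],"fingers":0},{"dp":[0.1,0.5,15],"angular":[0,0,0],"fingers":0},{"dp":[0.1,0.5,20],"angular":[0,0,0],"fingers":0},{"dp":[0.1,0.5,20],"angular":[0,0,0],"fingers":0},{"dp":[0.1,0.5,20],"angular":[0,0,0],"fingers":100},{"dp":[0.1,0.5,20],"angular":[0,0,0],"fingers":255},{"dp":[0.1,0.5,20],"angular":[0,0,0],"fingers":255},{"dp":[0.1,0.5,20],"angular":[0,0,0],"fingers":255},{"dp":[0.1,0.5,20],"angular":[0,0,0],"fingers":255},{"dp":[0.1,0.5,20],"angular":[0,0,0],"fingers":255},{"dp":[0.1,0.5,20],"angular":[0,0,0],"fingers":255}]' 100; python3 -c "
from h import *
import cv2
show((0,58,-24),-60)
s=monitor.sense();print(panelT(*np.load('q.npy'))[0].T@s['contact_force'],s['wrist_torque'])
for n in ('wrist','side'):
  im,d=vision.grab_frame(n);cv2.imwrite('pics/%s6.png'%n,im if n=='wrist' else cv2.resize(im[120:270,220:400],None,fx=4,fy=4))"
```

```text
clock: 6.2
eef_pos: [638.8, 73.7, 87.4]
tcp_rot: [2.756, -0.213, 1.264]
contact_force: [-2.1, -0.7, 2.8]
opening: 0.398
t 6.2 dp [-0.39 -0.54  1.55] ang [ 0.0013 -0.0003  0.0008]
pos [638.8  73.7  87.4] F [-2.1 -0.7  2.8] q [ 0.09  0.34  2.05  0.11  0.32 -1.23] op 0.398
[-0.76581053 -0.36540414  3.4462152 ] [-0.23798436  0.28384406 -0.0824688 ]
```

View pics/wrist6.png

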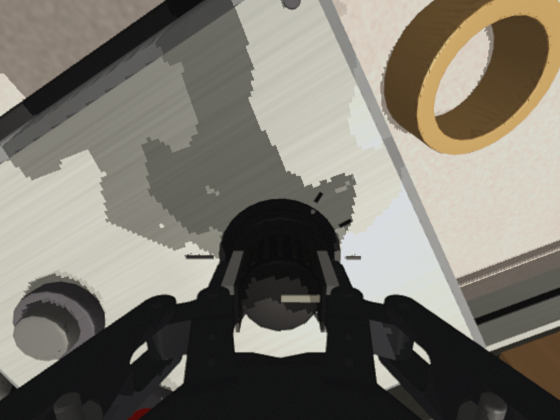

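View pics/side6.png

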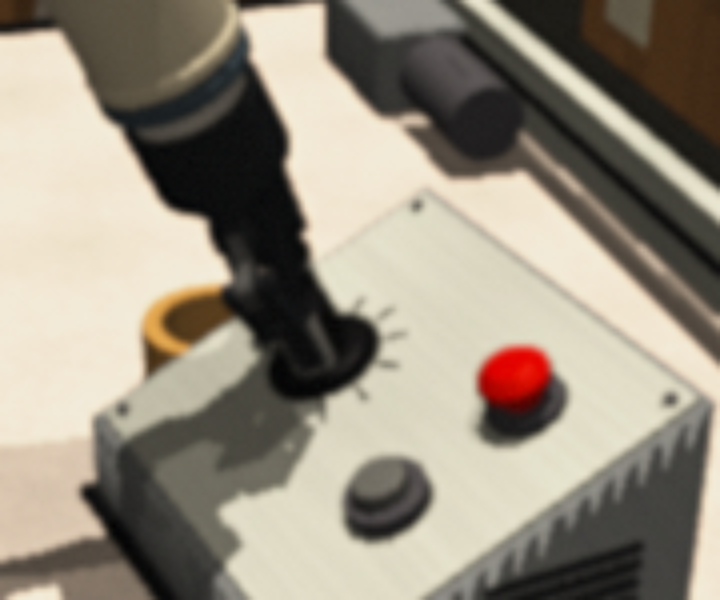

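Wrist and side views: the fingers grip the barrel on both sides (opening 0.398, about 34 mm). The pointer, at (300,298), is still at 2. Now press it in.

```bash
python3 -m inch '[{"dp":[0,0,2],"angular":[0,0,0],"fingers":255},{"dp":[0,0,4],"angular":[0,0,0],"fingers":255},{"dp":[0,0,5.5],"angular":[0,0,0],"fingers":255},{"dp":[0,0,5.5],"angular":[0,0,0],"fingers":255},{"dp":[0,0,5.5],"angular":[0,0,0],"fingers":255}]'; python3 -c "
from h import *
show((0,58,-29),-60)
s=monitor.sense();print(panelT(*np.load('q.npy'))[0].T@s['contact_force'],s['wrist_torque'])"
```

```text
clock: 6.72
eef_pos: [640.9, 74.1, 83.1]
tcp_rot: [2.756, -0.213, 1.264]
contact_force: [-12.7, -3.3, 19.6]
opening: 0.389
t 6.7167 dp [-0.42 -0.62  1.71] ang [ 0.0014 -0.0005  0.0009]
pos [640.9  74.1  83.1] F [-12.7  -3.3  19.6] q [ 0.09  0.35  2.05  0.11  0.31 -1.23] op 0.389
[-3.52712312 -1.04995826 23.28904228] [-0.45295367  0.80122869 -0.1783369 ]
```

```bash
python3 -m inch '[{"dp":[0,0,0],"angular":[0,0,0.1],"fingers":255},{"dp":[0,0,0],"angular":[0,0,0.2],"fingers":255},{"dp":[0,0,0],"angular":[0,0,0.3],"fingers":255},{"dp":[0,0,0],"angular":[0,0,0.4],"fingers":255},{"dp":[0,0,0],"angular":[0,0,0.5],"fingers":255},{"dp":[0,0,0],"angular":[0,0,0.6],"fingers":255},{"dp":[0,0,0],"angular":[0,0,0.7],"fingers":255},{"dp":[0,0,0],"angular":[0,0,0.8],"fingers":255},{"dp":[0,0,0],"angular":[0,0,0.9],"fingers":255},{"dp":[0,0,0],"angular":[0,0,1.0],"fingers":255},{"dp":[0,0,0],"angular":[0,0,1.047],"fingers":255},{"dp":[0,0,0],"angular":[0,0,1.047],"fingers":255}]'; python3 -c "
from h import *
import cv2
show((0,58,-29),0)
s=monitor.sense();print(panelT(*np.load('q.npy'))[0].T@s['contact_force'],panelT(*np.load('q.npy'))[0].T@s['wrist_torque'])
for n in ('wrist',):
  im,d=vision.grab_frame(n);cv2.imwrite('pics/%s7.png'%n,im)"
```

```text
clock: 7.72
eef_pos: [640.3, 73.7, 82.8]
tcp_rot: [-3.141, -0.437, 0.172]
contact_force: [-14.2, -7.6, 20.7]
opening: 0.396
t 7.7167 dp [-0.05 -0.26  1.7 ] ang [ 0.0005 -0.0004 -0.0022]
pos [640.3  73.7  82.8] F [-14.2  -7.6  20.7] q [ 0.09  0.35  2.05  0.11  0.31 -0.18] op 0.396
[-5.13283773 -5.02714011 25.25227879] [-0.8036258   1.11240922 -0.01984336]
```

View pics/wrist7.png

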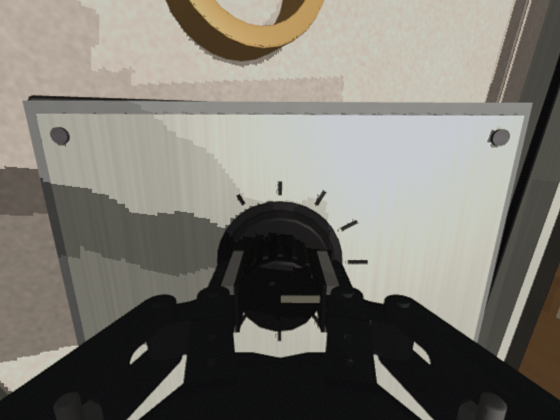

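The pointer, at (300,299), still points to image right while the panel has turned 60° in view, so the dial followed the gripper to 4. Two more clicks.

```bash
python3 -m inch '[{"dp":[0,0,0],"angular":[0,0,0.1],"fingers":255},{"dp":[0,0,0],"angular":[0,0,0.2],"fingers":255},{"dp":[0,0,0],"angular":[0,0,0.3],"fingers":255},{"dp":[0,0,0],"angular":[0,0,0.4],"fingers":255},{"dp":[0,0,0],"angular":[0,0,0.5],"fingers":255},{"dp":[0,0,0],"angular":[0,0,0.6],"fingers":255},{"dp":[0,0,0],"angular":[0,0,0.7],"fingers":255},{"dp":[0,0,0],"angular":[0,0,0.8],"fingers":255},{"dp":[0,0,0],"angular":[0,0,0.9],"fingers":255},{"dp":[0,0,0],"angular":[0,0,1.0],"fingers":255},{"dp":[0,0,0],"angular":[0,0,1.047],"fingers":255},{"dp":[0,0,0],"angular":[0,0,1.047],"fingers":255}]'; python3 -c "
from h import *
import cv2
show((0,58,-29),60)
s=monitor.sense();print(panelT(*np.load('q.npy'))[0].T@s['contact_force'],panelT(*np.load('q.npy'))[0].T@s['wrist_torque'])
for n in ('wrist',):
  im,d=vision.grab_frame(n);cv2.imwrite('pics/%s8.png'%n,im)"
```

```text
clock: 8.77
eef_pos: [639.7, 73.9, 82.5]
tcp_rot: [-2.758, -0.212, -0.917]
contact_force: [-16.6, -6.1, 21.7]
opening: 0.393
t 8.7667 dp [ 0.34 -0.47  1.68] ang [ 0.0006  0.0002 -0.002 ]
pos [639.7  73.9  82.5] F [-16.6  -6.1  21.7] q [0.09 0.35 2.05 0.11 0.31 0.87] op 0.393
[-6.65364371 -3.0968953  27.01931735] [-0.57384785  1.25384689 -0.02456234]
```

View pics/wrist8.png

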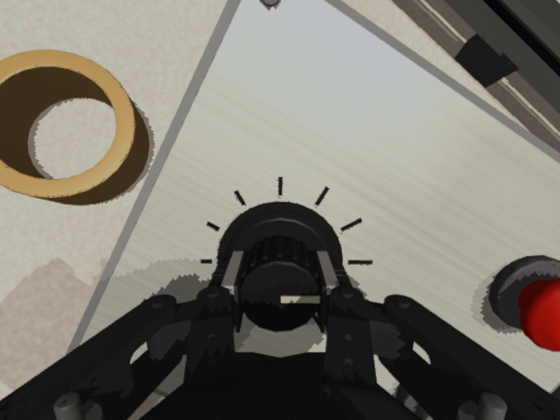

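The pointer points right at the tick at (360,262), the 7th from 0, i.e. 6. Let it spring out while held, then open.

```bash
python3 -m inch '[{"dp":[0,0,-2],"angular":[0,0,0],"fingers":255},{"dp":[0,0,-4],"angular":[0,0,0],"fingers":255},{"dp":[0,0,-6],"angular":[0,0,0],"fingers":255},{"dp":[0,0,-6],"angular":[0,0,0],"fingers":255},{"dp":[0,0,-6],"angular":[0,0,0],"fingers":0},{"dp":[0,0,-6],"angular":[0,0,0],"fingers":0},{"dp":[0,0,-6],"angular":[0,0,0],"fingers":0},{"dp":[0,0,-6],"angular":[0,0,0],"fingers":0},{"dp":[0,0,-6],"angular":[0,0,0],"fingers":0},{"dp":[0,0,-6],"angular":[0,0,0],"fingers":0}]'; python3 -m inch '[{"dp":[0,0,-20],"angular":[0,0,0],"fingers":0},{"dp":[0,0,-50],"angular":[0,0,0],"fingers":0},{"dp":[0,0,-80],"angular":[0,0,0],"fingers":0},{"dp":[0,0,-100],"angular":[0,0,0],"fingers":0},{"dp":[0,0,-100],"angular":[0,0,0],"fingers":0}]'; python3 -c "
from h import *
import cv2
show((-30,-70,122),0)
for n in ('wrist','side','top'):
  im,d=vision.grab_frame(n)
  if n=='side': im=cv2.resize(im[120:270,220:400],None,fx=4,fy=4,interpolation=cv2.INTER_CUBIC)
  if n=='top': im=cv2.resize(im[160:240,210:330],None,fx=6,fy=6,interpolation=cv2.INTER_CUBIC)
  cv2.imwrite('pics/%s9.png'%n,im)"
```

```text
clock: 9.65
eef_pos: [638.6, 73.9, 87.5]
tcp_rot: [-2.757, -0.214, -0.914]
contact_force: [-0.1, -0.1, -0.1]
opening: 0.999
clock: 10.07
eef_pos: [597.8, 66.5, 182.4]
tcp_rot: [-2.752, -0.217, -0.915]
contact_force: [1.0, -1.2, 0.5]
opening: 0.999
t 10.0667 dp [ 94.36  92.57 -40.93] ang [-0.0027 -0.0063 -1.0457]
pos [597.8  66.5 182.4] F [ 1.  -1.2  0.5] q [0.08 0.13 2.06 0.08 0.51 0.9 ] op 0.999
```

View pics/wrist9.png

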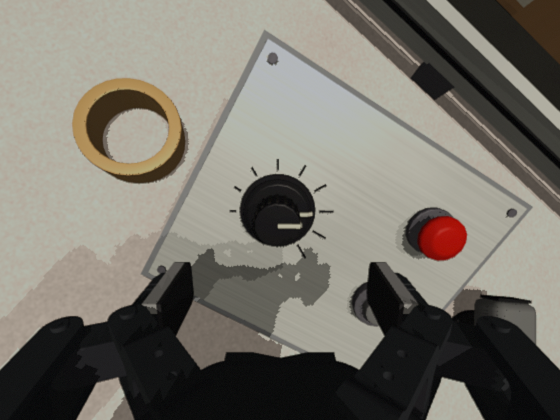

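View pics/side9.png

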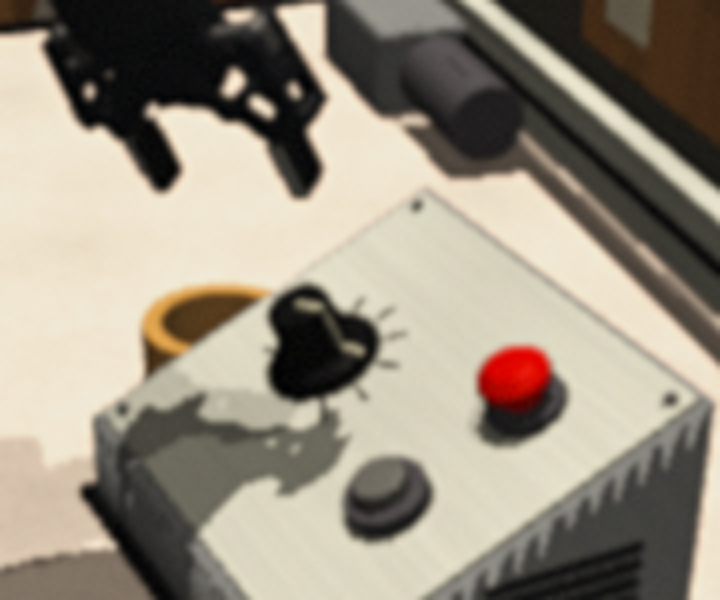

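The pointer tip at (312,214) points to tick 6 at (327,211). I'll check the dial's depth to confirm it's fully out, and compute the move to the start button.

```bash
python3 - <<'E'
from h import *
s=monitor.sense(); T=panelT(*np.load('q.npy'))
P=vision.camera_params('wrist'); im,d=vision.grab_frame('wrist')
v,u=np.mgrid[0:420,0:560]; c=np.stack([(u-P['cx'])/P['fx']*d,(v-P['cy'])/P['fy']*d,d],-1)
pl=((c-P['t'])@P['R']-T[1])@T[0]
m=lambda x,y,rr:(np.hypot(pl[...,0]-x,pl[...,1]-y)<rr)&(d>0)
a=m(0,58,14)&(pl[...,2]>25); print('dial top',np.median(pl[a][:,2]))
a=(abs(pl[...,0]-60)<20)&(abs(pl[...,1]-0)<40); print('panel',np.median(pl[a][:,2]))
for k in (5,6,7):
    t=np.radians(120-30*k); print(k,proj(P,toW(T,(28*np.cos(t),58+28*np.sin(t),9))).round(1))
show((-30,-70,62),60)
E
```

```text
dial top 194.63804527800033
panel 3.2574909718368805
5 [307.7 195.7]
6 [311.6 211.5]
7 [306.8 226.8]
t 10.2667 dp [96.07 90.   14.96] ang [ 0.0002 -0.      0.0012]
pos [596.6  66.5 177.1] F [-0.2 -0.2 -0.1] q [0.09 0.14 2.07 0.08 0.51 0.9 ] op 0.997
```

View pics/top9.png

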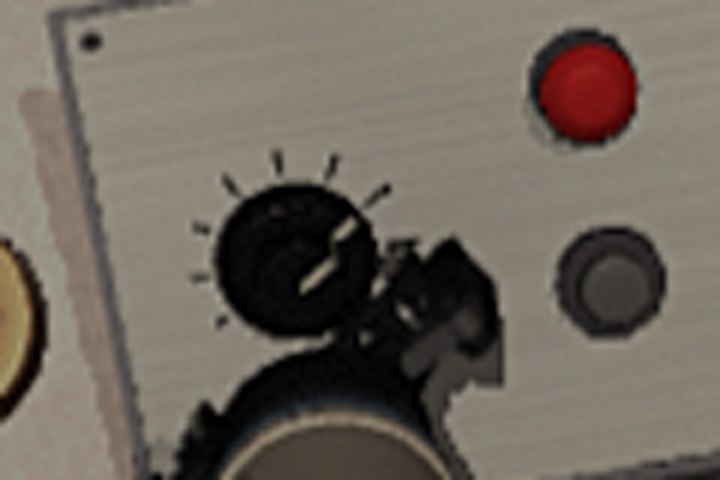

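```bash
python3 -m inch '[{"dp":[24,22,0],"angular":[0,0,0],"fingers":255},{"dp":[48,45,0],"angular":[0,0,0],"fingers":255},{"dp":[72,67,0],"angular":[0,0,0],"fingers":255},{"dp":[96,90,10],"angular":[0,0,0],"fingers":255},{"dp":[96,90,30],"angular":[0,0,0],"fingers":255},{"dp":[96,90,50],"angular":[0,0,0],"fingers":255},{"dp":[96,90,64],"angular":[0,0,0],"fingers":255},{"dp":[96,90,69],"angular":[0,0,0],"fingers":255},{"dp":[96,90,69],"angular":[0,0,0],"fingers":255},{"dp":[96,90,69],"angular":[0,0,0],"fingers":255}]'; python3 - <<'E'
from h import *
import cv2
show((-30,-70,-15),60)
s=monitor.sense(); T=panelT(*np.load('q.npy')); R=Ro.from_euler('xyz',s['tcp_rot']).as_matrix()
P=vision.camera_params('wrist'); im,d=vision.grab_frame('wrist'); cv2.imwrite('pics/w10.png',im)
v,u=np.mgrid[0:420,0:560]; c=np.stack([(u-P['cx'])/P['fx']*d,(v-P['cy'])/P['fy']*d,d],-1)
W=(c-P['t'])@P['R'];pl=(W-T[1])@T[0]
a=(np.hypot(pl[...,0],pl[...,1]-58)<14)&(pl[...,2]>25)&(pl[...,2]<60); print('dial top',np.median(pl[a][:,2]),a.sum())
print('start top px',proj(P,toW(T,(-30,-70,22))),'tip px',proj(P,s['eef_pos']-37*R[:,2]))
im,d=vision.grab_frame('side');cv2.imwrite('pics/s10.png',cv2.resize(im[120:270,220:400],None,fx=4,fy=4,interpolation=cv2.INTER_CUBIC))
E
```

```text
clock: 11.1
eef_pos: [620.8, -59.2, 102.2]
tcp_rot: [-2.759, -0.213, -0.913]
contact_force: [-0.3, 0.7, -0.8]
opening: -0.002
t 11.1 dp [ 0.29  0.09 23.14] ang [0.0005 0.0007 0.0013]
pos [620.8 -59.2 102.2] F [-0.3  0.7 -0.8] q [-0.19  0.3   2.07  0.4   0.4   0.34] op -0.002
dial top 42.78848407874887 3397
start top px [279.44683996 250.85658697] tip px [278.91584787 269.11015644]
```

View pics/w10.png

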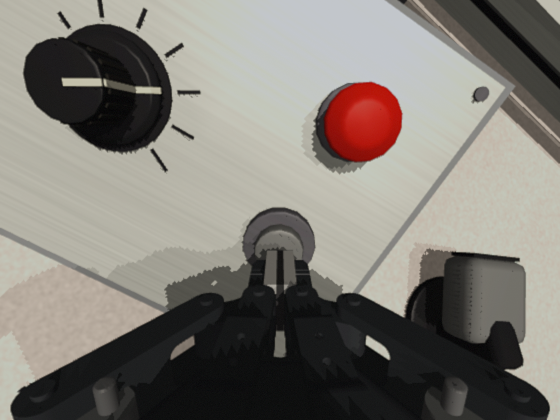

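View pics/s10.png

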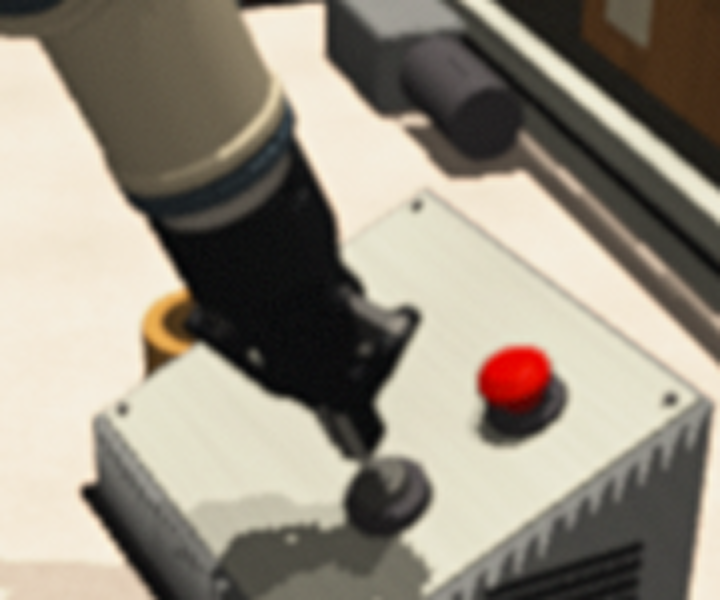

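Wrist view: the dial pointer at (160,90) is at tick 6, and the dial top height of 42.8 mm matches its earlier "out" reading. The shut fingertips at (280,255) are over the start button at (279,245). Pressing slowly.

```bash
python3 -m inch '[{"dp":[0,0,8],"angular":[0,0,0],"fingers":255},{"dp":[0,0,15],"angular":[0,0,0],"fingers":255},{"dp":[0,0,20],"angular":[0,0,0],"fingers":255},{"dp":[0,0,23],"angular":[0,0,0],"fingers":255},{"dp":[0,0,26],"angular":[0,0,0],"fingers":255},{"dp":[0,0,26],"angular":[0,0,0],"fingers":255},{"dp":[0,0,26],"angular":[0,0,0],"fingers":255}]'; python3 -c "
from h import *
show((-30,-70,-15),60)
s=monitor.sense();print(panelT(*np.load('q.npy'))[0].T@s['contact_force'])"
```

```text
clock: 11.78
eef_pos: [631.9, -57.5, 80.9]
tcp_rot: [-2.756, -0.215, -0.914]
contact_force: [-16.3, -2.2, 24.7]
opening: 0.001
t 11.7833 dp [-0.61  0.98 -0.9 ] ang [-0.0016 -0.0011  0.0015]
pos [631.9 -57.5  80.9] F [-16.3  -2.2  24.7] q [-0.18  0.35  2.06  0.44  0.35  0.3 ] op 0.001
[-4.44656357  0.63275964 29.31984761]
```

```bash
python3 - <<'E'
from h import *
import cv2
s=monitor.sense(); T=panelT(*np.load('q.npy')); R=Ro.from_euler('xyz',s['tcp_rot']).as_matrix()
P=vision.camera_params('wrist'); im,d=vision.grab_frame('wrist'); cv2.imwrite('pics/w11.png',cv2.resize(im[190:300,200:360],None,fx=5,fy=5,interpolation=cv2.INTER_CUBIC))
v,u=np.mgrid[0:420,0:560]; c=np.stack([(u-P['cx'])/P['fx']*d,(v-P['cy'])/P['fy']*d,d],-1)
W=(c-P['t'])@P['R'];pl=(W-T[1])@T[0]; tl=(W-s['eef_pos'])@R
for vv in range(200,272,3): print(vv,pl[vv,270].round(1),tl[vv,270].round(1),pl[vv,256].round(1))
print(monitor.sense()['contact_force'])
im,d=vision.grab_frame('side');cv2.imwrite('pics/s11.png',cv2.resize(im[150:270,220:400],None,fx=4.4,fy=4.4,interpolation=cv2.INTER_CUBIC))
E
```

```text
200 [ -3.4 -49.7   2.3] [ -4.9 -32.3 -18.2] [ -7.3 -43.    2.2]
203 [ -4.7 -50.4   3.2] [ -4.8 -30.8 -19. ] [ -8.8 -43.8   1.9]
206 [ -6.4 -51.4   2.1] [ -4.9 -28.8 -17.9] [-10.3 -44.6   2.3]
209 [ -8.1 -52.3   1.6] [ -4.9 -26.9 -17.4] [-11.8 -45.5   2.1]
212 [ -9.3 -53.    2.7] [ -4.9 -25.5 -18.5] [-12.9 -46.2   3.7]
215 [-10.9 -53.9   2.2] [ -4.9 -23.6 -18.1] [-15.3 -47.3   0.9]
218 [-12.6 -54.9   1.7] [ -5.  -21.7 -17.6] [-16.  -47.9   3.6]
221 [-12.8 -55.1   6.1] [ -4.8 -21.4 -22. ] [-18.2 -48.9   1.4]
224 [-13.  -55.4  10.4] [ -4.7 -21.1 -26.2] [-19.9 -49.8   1.2]
227 [-13.6 -55.8  13. ] [ -4.6 -20.4 -28.9] [-19.3 -50.    7.3]
230 [-14.7 -56.5  14.1] [ -4.6 -19.1 -30. ] [-18.9 -50.3  12.7]
233 [-16.1 -57.3  14.3] [ -4.6 -17.5 -30.1] [-20.2 -51.   13.2]
236 [-17.5 -58.1  14.5] [ -4.6 -15.9 -30.4] [-21.4 -51.8  13.9]
239 [-18.7 -58.8  15.3] [ -4.6 -14.5 -31.2] [-22.9 -52.6  14. ]
242 [-20.2 -59.6  15.1] [ -4.6 -12.7 -31. ] [-24.2 -53.3  14.5]
245 [-21.1 -60.2  16.7] [ -4.6 -11.7 -32.6] [-25.9 -54.2  14. ]
248 [ 34.4 -33.7 160.5] [   0.4  -73.2 -176.3] [-27.2 -55.   14.6]
251 [-21.2 -60.5  23.7] [ -4.4 -11.4 -39.5] [-27.  -55.2  18.5]
254 [-21.6 -60.8  26.2] [ -4.3 -10.9 -42.1] [-28.6 -56.1  18.2]
257 [-21.4 -60.8  30. ] [ -4.2 -11.2 -45.9] [-30.1 -56.9  18.4]
260 [-21.2 -60.8  33.5] [ -4.1 -11.3 -49.4] [-28.3 -56.5  25.4]
263 [-21.2 -60.9  36.6] [ -4.  -11.3 -52.5] [-28.6 -56.9  27.9]
266 [-21.2 -61.   39.5] [ -3.9 -11.2 -55.4] [-27.9 -56.9  32.2]
269 [-20.8 -60.9  43.2] [ -3.8 -11.7 -59.1] [-28.  -57.2  34.8]
[-15.81202156  -0.69085978  25.25264825]
```

View pics/w11.png

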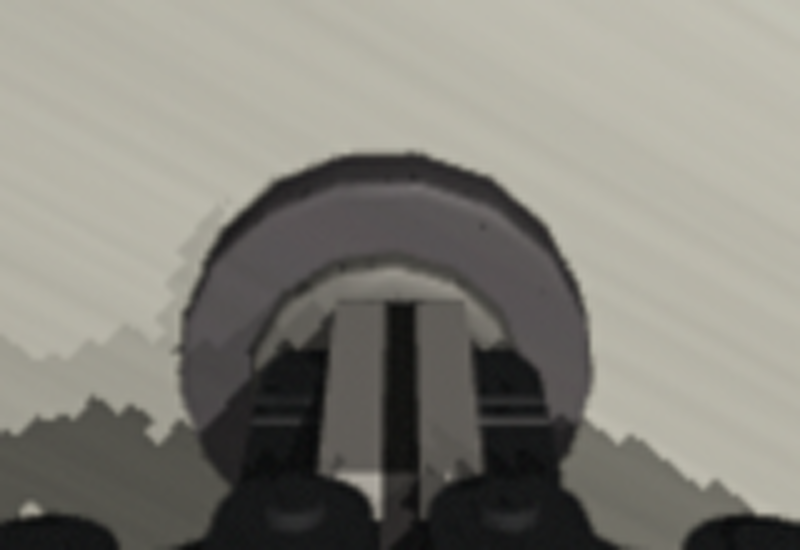

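View pics/s11.png

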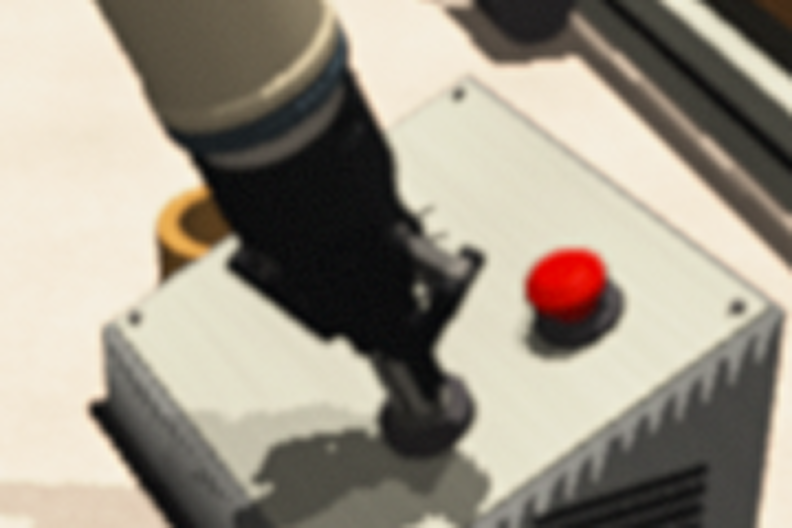

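Depth shows the button top about 4 mm above its collar (18.3 vs 14.2 mm), down from 10 mm. At 29 N it's fully in. Now release and retreat.

```bash
python3 -m inch '[{"dp":[0,0,-4],"angular":[0,0,0],"fingers":255},{"dp":[0,0,-10],"angular":[0,0,0],"fingers":255},{"dp":[0,0,-30],"angular":[0,0,0],"fingers":255},{"dp":[0,0,-60],"angular":[0,0,0],"fingers":255},{"dp":[0,0,-90],"angular":[0,0,0],"fingers":255},{"dp":[0,0,-110],"angular":[0,0,0],"fingers":255},{"dp":[0,0,-110],"angular":[0,0,0],"fingers":255},{"dp":[0,0,-110],"angular":[0,0,0],"fingers":255}]'; python3 - <<'E'
from h import *
import cv2
s=monitor.sense(); T=panelT(*np.load('q.npy'))
P=vision.camera_params('wrist'); im,d=vision.grab_frame('wrist'); cv2.imwrite('pics/w12.png',im)
v,u=np.mgrid[0:420,0:560]; c=np.stack([(u-P['cx'])/P['fx']*d,(v-P['cy'])/P['fy']*d,d],-1)
pl=((c-P['t'])@P['R']-T[1])@T[0]
for n,x,y,rr,lo,hi in (('dial',0,58,14,25,60),('start',-30,-70,9,5,40),('stop',55,-70,8,5,50),('collar',-30,-70,21,8,16.5)):
    a=(np.hypot(pl[...,0]-x,pl[...,1]-y)<rr)&(pl[...,2]>lo)&(pl[...,2]<hi); print(n,np.median(pl[a][:,2]),a.sum())
print(s['contact_force'],s['qvel'].round(3))
im,d=vision.grab_frame('top'); cv2.imwrite('pics/t12.png',im)
im,d=vision.grab_frame('side'); cv2.imwrite('pics/s12.png',im)
E
```

```text
clock: 12.55
eef_pos: [586.6, -65.8, 180.2]
tcp_rot: [-2.756, -0.216, -0.914]
contact_force: [-0.1, 0.4, -0.9]
opening: 0.003
dial 42.807047289383746 1271
start 24.323403733296235 328
stop 34.765536125004516 362
collar 14.257508340094759 764
[-0.14373141  0.41302112 -0.87846575] [ 0.006  0.041  0.012  0.004 -0.013 -0.005]
```

View pics/w12.png

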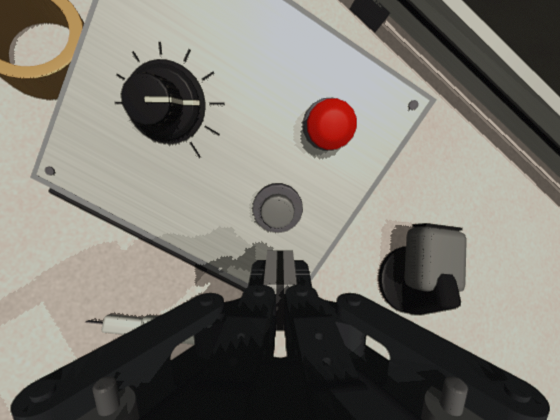

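View pics/s12.png

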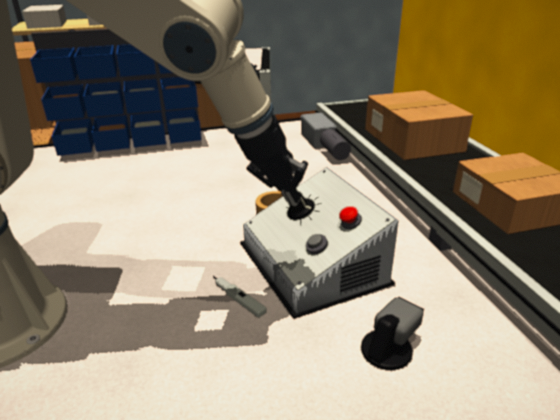

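Everything reads as out: start is 10 mm above its collar, dial and stop are unchanged, and the pointer at (200,103) is at tick 6. In the side view the tape, cutter and scanner stand where they were. Handing in.

```bash
python3 -c "
from rig import sign_off
print(sign_off())"
```

```text
the job is handed in; nothing more can be done
None
```

The speed selector is at 6 and the start button was then pressed all the way in and let go; I handed the job in at about 12.7 s.

- **Dial:** it started at 2. I pressed it in (about 23–27 N against its stop), turned it 120° clockwise, let it out while still gripped, then opened the fingers. The last pictures show the pointer at tick 6. The measured height of the dial's top was the same as before I touched it, so it is fully out.
- **Start button:** I pressed it with the fingers shut, to 29 N. Depth readings showed it 4 mm above its collar when pressed and 10 mm after release, so it went its full 6 mm and came back.
- **Other items:** the stop mushroom was not touched and its height is unchanged. By eye, the tape roll, cutter and scanner look unmoved. At the end the gripper was clear of everything, with no contact force.

**Checks that disagreed:**
- **Fingertip position:** the real fingertips were about 33–37 mm short of the reported tool position. My first grip on the dial therefore closed on air above it, with no contact. I measured the offset in two cameras and corrected for it.
- **Depth readings:** they came out about 2–3 mm high, so I judged heights by comparing one reading with another.

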